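# Put the loose batteries away and clip the case shut

### The job

Put the four loose batteries lying about the bureau into the battery case, each lying in the bay made for it: the two AA cells in the narrow bays, the C cell in the V-shaped cradle and the nine-volt block in the wide flat well. Leave the memory stick, the eraser and the glue stick where they lie. Then put the lid on and press it down until it is fully home under both catches, and let go of it.

Things in the scene. Friction and masses are not known exactly. Their poses are not given: they have to be found in the camera images.
- battery_case: Grey battery tray, 150 x 117 mm, fixed to the desk. Origin: centre of its underside; x along its long side. Four bays along x, 54 mm long, sloping sides; floors (dark liner) 3 mm high, ridges round them 10 mm. An upright sprung catch, 37 mm high, at each short end (x = +-79): it yields outward as the lid is pressed down (about 8 N in all) and snaps over the lid's rib.
- lid_grip (a point): Frosted see-through lid, 141 x 112 x 33 mm, 90 g, open below, loose; same either way round. Point: middle of its black grip bar (62 mm along x, 14 mm thick, 20 mm high), 43 mm above its rim. Its inside is 2.5 mm (x) and 4 mm (y) larger on each side than the case's ridged block, which has a 4 mm chamfer. Unpressed it rests on the catches 11 mm high; home, the point is 46 mm above the case's underside.
- aa_cell_1_mid (a point): AA cell lying down, dark with a silver end, 14 mm thick, 50 mm long (y). Point: its centre, 7 mm up. It does not roll. Goes in either of the two narrow flat-floored bays, middles at x -31, y +26 and -26 mm from the case's origin, 16 mm wide at the floor, 28 at the top; either way round. Seated, its centre is 10 mm above the case's underside.
- aa_cell_2_mid (a point): The other AA cell, the same in every way; it takes the other narrow bay.
- c_cell_mid (a point): C cell lying down: thick dark round cell with metal ends, 26 mm thick, 50 mm long (y), 65 g. Point: its centre, 13 mm up. It rests on a flat and hardly rolls. Goes in the V-shaped cradle, middle at x +31, y +26 mm from the case's origin, 12 mm wide at the floor, 26 at the top; either way round. Seated, its centre is 16 mm above the case's underside.
- block_battery_mid (a point): Nine-volt block battery lying flat: dark block with metal ends and two snap terminals on one short end, 26.5 wide (x), 48.5 long (y), 17.5 mm high. Point: its centre, 9 mm up. Goes in the wide flat well, middle at x +31, y -26 mm from the case's origin, 29 mm wide at the floor, 37 at the top; either way round. Seated, its centre is 12 mm above the case's underside.
- usb_stick_mid (a point): Not a battery: flat dark memory stick with a bare metal plug, 18 x 52 (y) x 10 mm. Point: its centre. Leave it where it lies.
- eraser_mid (a point): Not a battery: eraser in a card sleeve, 23 x 52 (y) x 14 mm. Point: its centre. Leave it where it lies.
- glue_stick_mid (a point): Not a battery: glue stick lying on its side, 26 mm thick, 88 mm long (along its own z axis, which lies level), white tube with a dark cap. Point: its centre. It rolls if pushed. Leave it where it lies.

How it is judged (in metres and radians):
On the way:
1. all four batteries lie in their bays ((((x of aa_cell_1_mid in the frame of battery_case between -0.039 and -0.023 m and y of aa_cell_1_mid in the frame of battery_case between 0.018 and 0.034 m and z of aa_cell_1_mid in the frame of battery_case between 0.006 and 0.014 m and angle between the y axis of aa_cell_1_mid and the x axis of battery_case, either way round below 0.2 rad) and (x of aa_cell_2_mid in the frame of battery_case between -0.039 and -0.023 m and y of aa_cell_2_mid in the frame of battery_case between -0.034 and -0.018 m and z of aa_cell_2_mid in the frame of battery_case between 0.006 and 0.014 m and angle between the y axis of aa_cell_2_mid and the x axis of battery_case, either way round below 0.2 rad)) or ((x of aa_cell_2_mid in the frame of battery_case between -0.039 and -0.023 m and y of aa_cell_2_mid in the frame of battery_case between 0.018 and 0.034 m and z of aa_cell_2_mid in the frame of battery_case between 0.006 and 0.014 m and angle between the y axis of aa_cell_2_mid and the x axis of battery_case, either way round below 0.2 rad) and (x of aa_cell_1_mid in the frame of battery_case between -0.039 and -0.023 m and y of aa_cell_1_mid in the frame of battery_case between -0.034 and -0.018 m and z of aa_cell_1_mid in the frame of battery_case between 0.006 and 0.014 m and angle between the y axis of aa_cell_1_mid and the x axis of battery_case, either way round below 0.2 rad))) and x of c_cell_mid in the frame of battery_case between 0.023 and 0.039 m and y of c_cell_mid in the frame of battery_case between 0.018 and 0.034 m and z of c_cell_mid in the frame of battery_case between 0.0121 and 0.0201 m and angle between the y axis of each of c_cell_mid, block_battery_mid and the x axis of battery_case, either way round below 0.2 rad and x of block_battery_mid in the frame of battery_case between 0.023 and 0.039 m and y of block_battery_mid in the frame of battery_case between -0.034 and -0.018 m and z of block_battery_mid in the frame of battery_case between 0.0077 and 0.0158 m), for 0.2 s.
At the end, for the whole second after the job is handed in: Each battery lies in its own bay, centre within 8 mm of the bay's middle and 4 mm of its seated height, along it within 0.2 rad; the lid is level, within 6 mm sideways, its rim under 2 mm above the flange; the three look-alikes moved under 20 mm; all released and at rest (all of step 1 and x of lid_grip in the frame of battery_case between -0.006 and 0.006 m and y of lid_grip in the frame of battery_case between -0.006 and 0.006 m and z of lid_grip in the frame of battery_case below 0.048 m and angle between lid_grip's own z axis and vertical below 0.04 rad and angle between the x axis of lid_grip and the x axis of battery_case, either way round below 0.1 rad and distance of each of usb_stick_mid, eraser_mid, glue_stick_mid from where it was at the start of the episode below 0.02 m and linear speed of each of aa_cell_1, aa_cell_2, c_cell, block_battery, case_lid below 0.02 m/s and contact force between the fingers and case_lid below 0.1 N); the robot touches nothing.
It also fails if it takes over 109 s, if anything falls off the work surface, if the arm or the gripper's body presses on something with over 40 N, if the wrist force passes 120 N, or if a joint passes its speed limit or range.

### The arm

A 6-joint arm with a two-finger parallel gripper is mounted at the origin on a cart in front of the work surface, level with it; the furniture and walls round the work are solid. World frame = base frame: x ahead of the robot, y to its left, z up, the work surface at z = 0. Lengths are in m, angles in degrees, forces in N, time in s.
With the tool pointing down it reaches from about 0.375 to 0.9 m from the base axis. Payload 3.1 kg.
Tool frame: the origin (TCP) lies at the very end of the fingers, on their centre line; the grasp point (between the pads) lies 19 mm behind it; z points along the fingers, y is the line along which they close (so a half turn about z gives the same grasp; the last joint's range is limited). The gripper opens to 87 mm and grips with 3 to 60 N. Pads are 19 mm wide; open, the fingers measure 117 mm over their backs; the gripper's body (75 mm by 190 mm) begins 51 mm behind the grasp point.
Start: joints at [-50.506, 30.224, 82.088, -0, 67.689, -10.227], TCP at [0.477, -0.404, 0.223] pointing down, gripper open.
Joint ranges: [-176.69, 176.69], [-43.24, 126.21], [12.49, 139.97], [-82, 262], [0, 151.66], [-163.58, 163.58]. Speed limits (degrees/s): [159.86, 159.86, 180, 180, 180, 180].

### API

Orientations are given as a 3x3 rotation matrix whose columns are the frame's x, y, z axes.
In Python, from rig import bot, imaging gives the robot as it stands.
- The arm moves only by the tool drive_tool, never from a script. Its argument "deltas" is text: rows parted by semicolons, each of 5 numbers parted by spaces: the finger opening in mm, from 0 to 87, then the shift along the world's x, y, z in mm, then the turn about the world's z in rad. In form: jaw dx dy dz twist; .... A call has 1 to 12 rows; each row is the pose to reach, as a shift and turn from the pose commanded when the call began; what a row does not reach only later rows make up. A row lasts 1/10 s, in which the tool goes at most 50 mm and 8.59 degrees, less where a joint would pass 70% of its speed; a pose out of reach is approached as far as the arm can. A call with a gripper value outside its range is refused whole. The fingers move at their own pace and stop on an object; the grip force is fixed at half the most. Time passes only in rows, so rows that repeat a pose let the fingers close. It gives the time, the measured TCP pose, the force, the opening and the grip force at its end, in the units of the state.
- bot.read_state(): the state, without advancing time (a new reading comes with each control period).
- imaging.capture(name): name is "side" or "top"; returns the picture (384x512x3 uint8, red, green, blue); there is no depth.
- imaging.camera_model(name): a dict with "fx", "fy", "cx", "cy" (pixels), "dist" ([k1, k2, p1, p2, k3] as OpenCV has them; the pictures are not rectified), "T" (4x4, takes a point from camera to world coordinates). Camera axes: x right, y down, z forward; pixel columns grow to the right and rows downward; lengths in m; the calibration is good to about 2 mm. A picture is of the moment at which its call begins. camera_model takes no time and is no camera call.
- bot.hand_in(): hands the job in; it is judged then, once.
The state is a dict: "time_s": time; "joint_positions": joint angles; "qvel": joint speeds; "tau": joint torques, N m; "position": TCP position; "tcp_rot": TCP orientation; "force": force on the tool from outside, world axes, zero at the start; "moment": the same for the moment, N m; "opening": opening from 0.0 (shut) to 1.0 (fully open); "grasp_force": force on a finger pad.
Only numpy, scipy, OpenCV 4.12 (cv2) and the standard library are available. Lean on these libraries where they do the work, as an engineer would, in place of code of your own. Each camera call takes 0.05 s, during which the arm holds its last target. There are 200 camera calls.

## Working session

There is one attempt and no reset: what is moved stays moved. The work goes in short steps, Python scripts to look and compute and a tool call to move; the robot and the scene stay as the last step left them, time stands still between calls to the robot, and variables do not carry over. Pictures are saved under pics/ and viewed, at most 14 in all, crops included, and the job is handed in when it is done.

Besides the shell and the picture viewer there is one more tool, called after "Request:" as a command line: name --argument value ..., lists and objects as JSON in quotes. drive_tool: Moves the arm, as the interface text tells. Its arguments: {"type":"object","properties":{"deltas":{"type":"string"}},"required":["deltas"]}

```bash
ls; mkdir -p pics
python3 - <<'E'
from rig import bot, imaging
import cv2
s=bot.read_state(); print(s)
for n in("top","side"):
    im=imaging.capture(n); cv2.imwrite(f"pics/{n}0.png",im[:,:,::-1]); m=imaging.camera_model(n); print(n,m)
    cv2.imwrite(f"pics/{n}0b.png",cv2.resize(im[:,:,::-1],(800,600),interpolation=cv2.INTER_CUBIC))
E
```

```text
pics
{'time_s': 0.0, 'joint_positions': array([-5.05058044e+01,  3.02768357e+01,  8.21572899e+01, -1.16047480e-04,
        6.76914574e+01, -1.02280756e+01]), 'qvel': array([0.03835029, 0.13638294, 0.03579612, 0.02771286, 0.01809438,
       0.04439379]), 'tau': array([-6.45577238e-04, -4.40042388e+01, -1.76596606e+01,  6.31479034e-02,
        5.82511746e-02, -1.60453692e-04]), 'position': array([ 0.476352  , -0.40345308,  0.22158949]), 'tcp_rot': array([[ 6.46492959e-01,  7.62918676e-01, -1.39545291e-03],
       [ 7.62919854e-01, -6.46490866e-01,  1.69022295e-03],
       [ 3.87355093e-04, -2.15733597e-03, -9.99997598e-01]]), 'force': array([0.58331745, 0.05702258, 0.32931089]), 'moment': array([0.00186009, 0.01076575, 0.00182064]), 'grasp_force': 0.0, 'opening': 1.0011027288306331}
top {'fx': 346.4021940639909, 'fy': 346.4021940639909, 'cx': 261.0108595053303, 'cy': 187.5679584596151, 'dist': array([0.02338637, 0.        , 0.        , 0.        , 0.        ]), 'T': array([[-0.02224672, -0.99939867,  0.02659672,  0.50567009],
       [-0.9997026 ,  0.02197192, -0.01058001, -0.00843479],
       [ 0.00998927, -0.02682419, -0.99959025,  0.9056639 ],
       [ 0.        ,  0.        ,  0.        ,  1.        ]])}
side {'fx': 426.28965133945746, 'fy': 426.28965133945746, 'cx': 260.9887202548601, 'cy': 193.84018574128805, 'dist': array([-0.03789413,  0.        ,  0.        ,  0.        ,  0.        ]), 'T': array([[ 0.36624138, -0.5513956 ,  0.7495533 , -0.12722139],
       [-0.93031306, -0.23395694,  0.28245665, -0.24019936],
       [ 0.01961784, -0.80076653, -0.59865524,  0.58561837],
       [ 0.        ,  0.        ,  0.        ,  1.        ]])}
```

View pics/top0b.png

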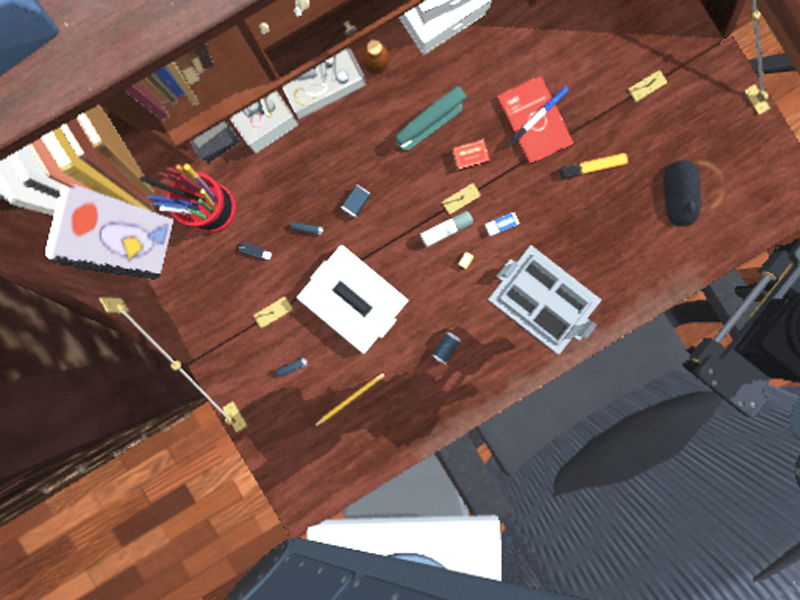

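View pics/side0b.png

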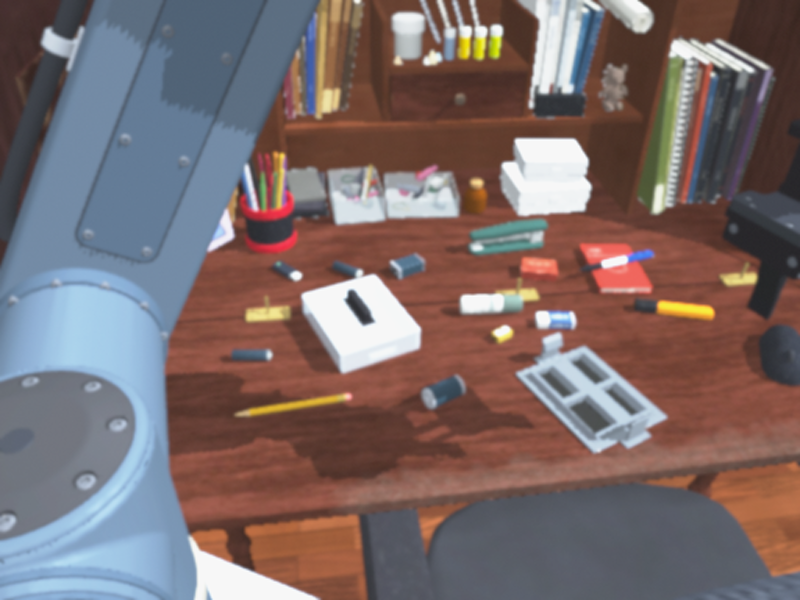

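The top view (800x600 scale) shows the case at (545,298) and the lid at (353,298). The C cell is at (446,348) and the 9V at (355,200). The AA candidates are at (291,367) and (306,229), the USB stick at (255,251), the glue at (446,230) and the eraser at (502,224).

```bash
cat > h.py <<'E'
from rig import bot, imaging
import cv2, numpy as np
def ray(n,px,z):
    m=imaging.camera_model(n); K=np.array([[m['fx'],0,m['cx']],[0,m['fy'],m['cy']],[0,0,1]])
    u=cv2.undistortPoints(np.float64(px).reshape(-1,1,2),K,m['dist']).reshape(-1,2)
    d=np.c_[u,np.ones(len(u))]@m['T'][:3,:3].T; o=m['T'][:3,3]
    z=np.broadcast_to(z,len(u)); return (o+d*((z-o[2])/d[:,2])[:,None])[:,:2]
def nonred(im):
    i=im.astype(int); return ((i[:,:,0]-i[:,:,2])<8).astype(np.uint8)
def find(n,im,seed,z,mask=None,win=40):
    """seed in 512-px coords: blob nearest seed -> centre, size, long-axis angle at plane z"""
    m=nonred(im) if mask is None else mask
    cs,_=cv2.findContours(m,cv2.RETR_EXTERNAL,cv2.CHAIN_APPROX_NONE)
    cs=[c for c in cs if cv2.contourArea(c)>15]
    c=max(cs,key=lambda c:cv2.pointPolygonTest(c,tuple(map(float,seed)),True))
    p=ray(n,c.reshape(-1,2),z)*1000
    (cx,cy),(w,h),a=cv2.minAreaRect(p.astype(np.float32))
    if w<h: w,h,a=h,w,a+90
    return np.array([cx,cy]),(w,h),(a+90)%180-90
E
python3 - <<'E'
from h import *
S={'C':((446,348),(443,391),.013),'9V':((355,200),(407,265),.009),'A':((291,367),(251,355),.007),'B':((306,229),(347,268),.007),'usb':((255,251),(287,270),.005),'lid':((320,290),(380,350),.016),'case':((545,260),(545,378),.005),'glue':((440,232),(480,303),.013),'eraser':((502,224),(556,320),.007)}
for i,n in enumerate(("top","side")):
    im=cv2.imread(f"pics/{n}0.png")[:,:,::-1]
    for k,v in S.items():
        c,s,a=find(n,im,np.array(v[i])*.64,v[2]); print(n,k,c.round(0),np.round(s),round(a))
    cv2.imwrite(f"pics/{n}1.png",cv2.resize((im if i==0 else im)[{0:slice(110,250),1:slice(150,300)}[i],{0:slice(140,400),1:slice(140,440)}[i]][:,:,::-1],None,fx=2.6 if i else 3,fy=2.6 if i else 3,interpolation=cv2.INTER_CUBIC))
E
```

```text
top C [439. -79.] [49. 27.] -35
top 9V [685.  67.] [49. 29.] -35
top A [412. 178.] [50. 14.] -67
top B [642. 148.] [52. 14.] 79
top usb [606. 235.] [54. 17.] 70
top lid [522.  74.] [154. 116.] 49
top case [ 513. -247.] [181. 117.] 50
top glue [636. -84.] [89. 24.] -65
top eraser [ 642. -176.] [54. 24.] -68
side C [440. -75.] [62. 33.] -34
side 9V [686.  69.] [59. 49.] -38
side A [412. 180.] [51. 19.] -67
side B [556. 104.] [242. 133.] 49
side usb [605. 238.] [60. 21.] 70
side lid [545.  99.] [239. 131.] 49
side case [ 520. -233.] [203. 119.] 51
side glue [637. -80.] [92. 44.] -63
side eraser [ 642. -173.] [57. 39.] -67
```

View pics/top1.png

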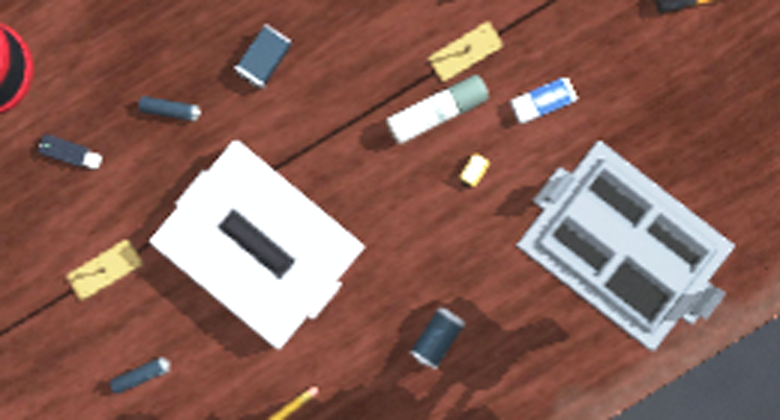

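View pics/side1.png

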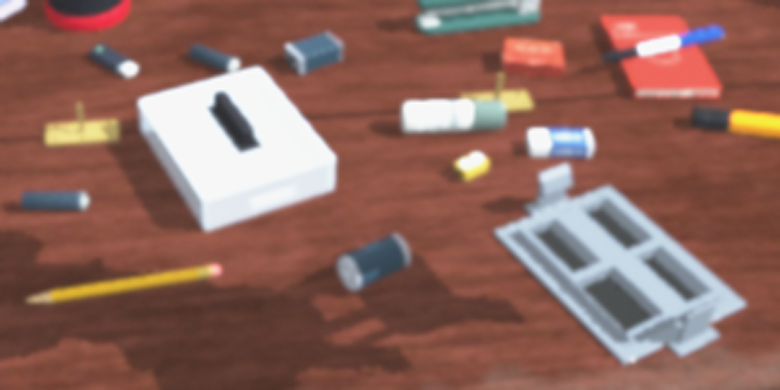

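The crops show the wide well at top-crop (638,289), next to the C cradle at (678,241). That puts case +x towards image lower-right. Next I measure the bay liners, the grip bar and the silver ends.

Run:
```python
from h import *
crop={'top':[(620,196),(678,241),(583,246),(638,289)],'side':[(617,222),(676,275),(561,246),(622,300)]}
bar={'top':(257,243),'side':(235,122)}
off={'top':((140,110),3),'side':((140,150),2.6)}
for n in crop:
    im=cv2.imread(f"pics/{n}0.png")[:,:,::-1]; g=im.max(2)
    o,s=off[n]
    m=(g<95).astype(np.uint8)
    P=[]
    for q in crop[n]:
        c,sz,a=find(n,im,np.array(q)/s+o,.003,m); P.append(c); print(n,c.round(1),np.round(sz),round(a,1))
    P=np.array(P); print('centre',P.mean(0).round(1),'xdir',np.rad2deg(np.arctan2(*((P[1]+P[3]-P[0]-P[2])[::-1]))).round(1),'ydir',np.rad2deg(np.arctan2(*((P[0]+P[1]-P[2]-P[3])[::-1]))).round(1))
    print('spacing',np.linalg.norm(P[1]-P[0]),np.linalg.norm(P[2]-P[0]))
    print('bar',find(n,im,np.array(bar[n])/s+o,.050,m))
    w=(im.min(2)>150).astype(np.uint8)
    print('lidtop',find(n,im,np.array((200,230) if n=='top' else (190,110))/s+o,.033,w))
```

```text
top [ 554.7 -238.7] [50. 14.] 49.9
top [ 515.4 -286.8] [49.  9.] 50.7
top [ 514.3 -206. ] [49. 13.] 50.0
top [ 475.  -254.1] [50. 27.] 51.5
centre [ 514.9 -246.4] xdir -129.3 ydir -39.0
spacing 62.13552467348079 51.958435245887806
bar (array([521.92089844,  71.5256958 ]), (64.3270492553711, 17.355445861816406), 48.51244354248047)
lidtop (array([522.00701904,  71.66409302]), (152.13369750976562, 113.80447387695312), 48.92258834838867)
side [ 556.7 -234. ] [38.  8.] 50.3
side [ 517.  -281.8] [40.  5.] 51.1
side [ 516.3 -200.4] [39.  7.] 49.2
side [ 477.4 -249.8] [42. 22.] 49.8
centre [ 516.8 -241.5] xdir -128.9 ydir -39.3
spacing 62.166737289634895 52.50479539294599
bar (array([509.00741577,  71.53540802]), (68.89840698242188, 14.934752464294434), 48.60037612915039)
lidtop (array([514.73974609,  74.70303345]), (199.34263610839844, 126.5579605102539), 48.753658294677734)
```

The case centre is about (515,-246), with y pointing at -39°. Bay spacing comes out at 62.1 x 52 mm, which matches the spec. First target is the C cell.

Request:
drive_tool --deltas "60 -38 326 -150 1.66;60 -38 326 -150 1.66;60 -38 326 -150 1.66;60 -38 326 -150 1.66;60 -38 326 -150 1.66;60 -38 326 -150 1.66;60 -38 326 -150 1.66;60 -38 326 -150 1.66;60 -38 326 -150 1.66;60 -38 326 -150 1.66;60 -38 326 -150 1.66;60 -38 326 -150 1.66"

```text
time_s: 1.3
position: [0.4388, -0.0779, 0.0724]
tcp_rot: [[-0.818, 0.575, -0.0], [0.575, 0.818, 0.0], [0.0, -0.0, -1.0]]
force: [-0.6, 0.2, -0.1]
opening: 0.693
grasp_force: 0.0
```

Run:
```python
from h import *
for n in("top","side"):
    im=imaging.capture(n); cv2.imwrite(f"pics/{n}2.png",im[:,:,::-1])
a=cv2.imread("pics/top2.png")[170:290,220:380]; b=cv2.imread("pics/side2.png")[170:290,200:360]
cv2.imwrite("pics/c2.png",cv2.resize(np.vstack([a,b]),None,fx=2.5,fy=2.5,interpolation=cv2.INTER_CUBIC))
s=bot.read_state();print(s['joint_positions'].round(1),s['position'],s['tcp_rot'].round(3))
```

```text
[-24.5  32.6 114.8   0.   32.6 -79.2] [ 0.4387998  -0.07801618  0.07245669] [[-0.816  0.578 -0.   ]
 [ 0.578  0.816  0.   ]
 [ 0.    -0.    -1.   ]]
```

View pics/c2.png

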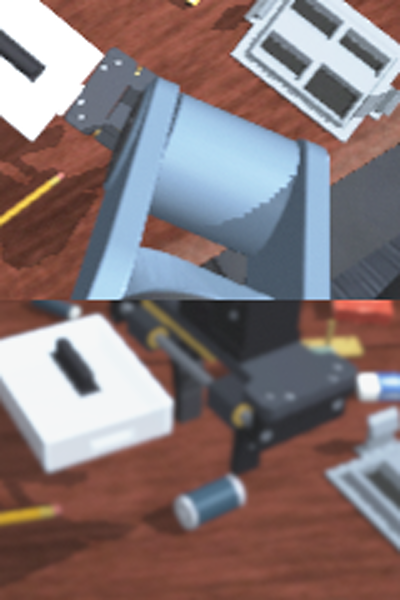

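The side view shows the fingers straddling the C cell with clearance. I descend and grip.

Request:
drive_tool --deltas "60 0 0 -35 0;60 0 0 -55 0;60 0 0 -65 0;60 0 0 -65 0;15 0 0 -65 0;15 0 0 -65 0;15 0 0 -65 0;15 0 0 -65 0;15 0 0 -65 0;15 0 0 -65 0;15 0 0 -65 0;15 0 0 -65 0"

```text
time_s: 2.6
position: [0.439, -0.0781, 0.0079]
tcp_rot: [[-0.817, 0.576, 0.001], [0.576, 0.817, -0.0], [-0.001, 0.0, -1.0]]
force: [-0.4, 0.0, 6.7]
opening: 0.3
grasp_force: 30.0
```

Request:
drive_tool --deltas "15 0 0 40 0;15 0 0 82 0;15 76 -208 82 -1.64;15 76 -208 82 -1.64;15 76 -208 82 -1.64;15 76 -208 82 -1.64;15 76 -208 82 -1.64;15 76 -208 82 -1.64;15 76 -208 82 -1.64;15 76 -208 82 -1.64;15 76 -208 82 -1.64;15 76 -208 82 -1.64"

```text
time_s: 3.8
position: [0.5142, -0.2856, 0.0889]
tcp_rot: [[0.522, 0.853, -0.001], [0.853, -0.522, 0.001], [0.0, -0.002, -1.0]]
force: [-0.8, -0.3, -0.6]
opening: 0.294
grasp_force: 30.0
```

Request:
drive_tool --deltas "15 0 0 0 -0.02;15 0 0 -30 -0.02;15 0 0 -50 -0.02;15 0 0 -50 -0.02;15 0 0 -50 -0.02"

```text
time_s: 4.3
position: [0.5146, -0.2858, 0.0393]
tcp_rot: [[0.533, 0.846, -0.001], [0.846, -0.533, 0.001], [0.0, -0.001, -1.0]]
force: [0.2, 0.5, -0.6]
opening: 0.3
grasp_force: 30.0
```

Run:
```python
from h import *
for n in("top","side"):
    im=imaging.capture(n); cv2.imwrite(f"pics/{n}3.png",im[:,:,::-1])
a=cv2.imread("pics/top3.png")[130:250,280:440]; b=cv2.imread("pics/side3.png")[190:310,310:470]
cv2.imwrite("pics/c3.png",cv2.resize(np.hstack([a,b]),None,fx=2.5,fy=2.5,interpolation=cv2.INTER_CUBIC))
s=bot.read_state();print(s['joint_positions'].round(1),s['position'],s['tcp_rot'].round(3),s['opening'])
```

```text
[-39.9  42.2  94.8   0.   42.9  -7.7] [ 0.51545154 -0.28653385  0.04045888] [[ 0.533  0.846  0.001]
 [ 0.846 -0.533 -0.001]
 [-0.     0.002 -1.   ]] 0.2972872921438186
```

View pics/c3.png

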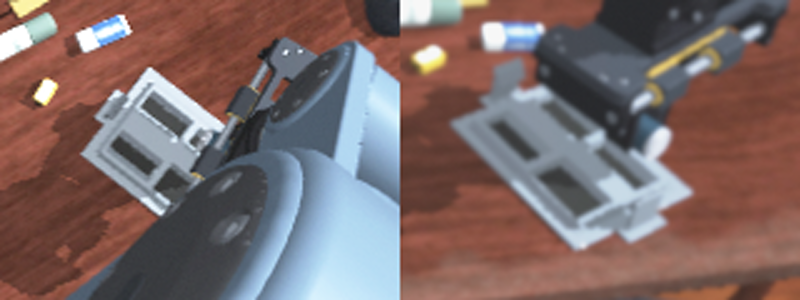

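The C cell is held over its cradle. The yaw is still 7° short, so I correct that, lower and release.

Request:
drive_tool --deltas "15 0 0 0 -0.122;15 0 0 0 -0.122;15 0 0 -15 -0.122;15 0 0 -22 -0.122;15 0 0 -28 -0.122;15 0 0 -28 -0.122;34 0 0 -28 -0.122;34 0 0 -28 -0.122;34 0 0 -28 -0.122;34 0 0 -28 -0.122;34 0 0 0 -0.122;34 0 0 50 -0.122"

```text
time_s: 5.6
position: [0.5125, -0.2843, 0.087]
tcp_rot: [[0.633, 0.774, -0.007], [0.774, -0.633, 0.006], [0.0, -0.009, -1.0]]
force: [0.5, -0.5, 0.3]
opening: 0.391
grasp_force: 0.0
```

Request:
drive_tool --deltas "50 -103 465 0 1.085;50 -103 465 0 1.085;50 -103 465 0 1.085;50 -103 465 0 1.085;50 -103 465 0 1.085;50 -103 465 0 1.085;50 -103 465 0 1.085;50 -103 465 0 1.085;50 -103 465 0 1.085;50 -103 465 0 1.085;50 -103 465 0 1.085;50 -103 465 0 1.085"

```text
time_s: 6.8
position: [0.412, 0.1793, 0.0897]
tcp_rot: [[-0.391, 0.92, 0.001], [0.92, 0.391, -0.0], [-0.0, 0.001, -1.0]]
force: [0.8, 0.4, 0.1]
opening: 0.575
grasp_force: 0.0
```

Run:
```python
from h import *
for n in("top","side"):
    im=imaging.capture(n); cv2.imwrite(f"pics/{n}4.png",im[:,:,::-1])
a=cv2.imread("pics/top4.png")[150:240,300:400]; b=cv2.imread("pics/side4.png")[200:290,320:420]
cv2.imwrite("pics/c4.png",cv2.resize(np.hstack([a,b]),None,fx=4,fy=4,interpolation=cv2.INTER_CUBIC))
s=bot.read_state();print(s['joint_positions'].round(1),s['position'],s['tcp_rot'].round(3),s['opening'])
```

```text
[  9.1  30.7 113.7  -0.   35.6 -13.8] [0.41239343 0.17809677 0.089612  ] [[-0.388  0.921  0.   ]
 [ 0.921  0.388 -0.   ]
 [-0.     0.    -1.   ]] 0.5728967467297339
```

View pics/c4.png

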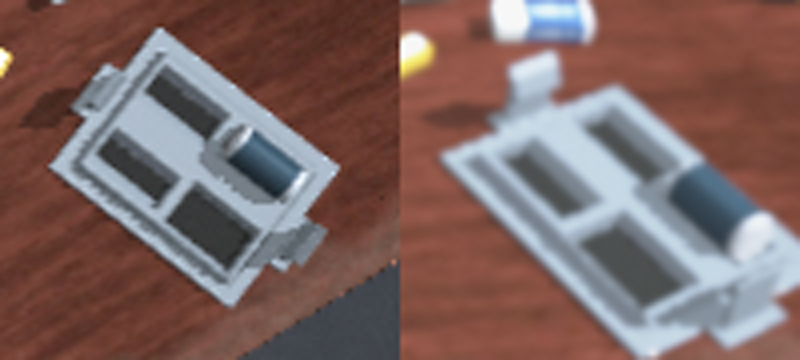

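The C cell lies in its cradle, in the crop from (225,140) to (305,185). Now the AA.

Request:
drive_tool --deltas "50 0 0 -45 0;50 0 0 -75 0;50 0 0 -86 0;50 0 0 -86 0;5 0 0 -86 0;5 0 0 -86 0;5 0 0 -86 0;5 0 0 -86 0;5 0 0 -86 0;5 0 0 -86 0;5 0 0 -86 0;5 0 0 -86 0"

```text
time_s: 8.1
position: [0.412, 0.1791, 0.0039]
tcp_rot: [[-0.389, 0.921, 0.001], [0.921, 0.389, 0.0], [-0.0, 0.001, -1.0]]
force: [0.1, 0.1, 5.7]
opening: 0.154
grasp_force: 30.0
```

Run:
```python
from h import *
im=cv2.imread("pics/top4.png")[:,:,::-1].astype(int)
r=np.zeros(im.shape[:2],np.uint8); r[150:240,300:400]=1
m=((im[:,:,2]-im[:,:,0]>20)&(im.max(2)<140)).astype(np.uint8)*r
c=find('top',im,(366,190),.022,m); print(c)
ex=np.array([np.cos(np.deg2rad(-129.2)),np.sin(np.deg2rad(-129.2))]); ey=np.array([-ex[1],ex[0]])
d=c[0]-[514.9,-246.4]; print(d@ex,d@ey)
```

```text
(array([ 516.09735107, -286.54681396]), (40.15180206298828, 23.074525833129883), 51.648677825927734)
30.354791256604162 26.30184345042554
```

C measures (30.4, 26.3) in the case frame, essentially on its bay's middle. I carry the AA to the -y narrow bay.

Request:
drive_tool --deltas "5 0 0 40 0;5 0 0 86 0;5 102 -385 86 -1.085;5 102 -385 86 -1.085;5 102 -385 86 -1.085;5 102 -385 86 -1.085;5 102 -385 86 -1.085;5 102 -385 86 -1.085;5 102 -385 86 -1.085;5 102 -385 86 -1.085;5 102 -385 86 -1.085;5 102 -385 86 -1.085"

```text
time_s: 9.3
position: [0.5133, -0.2069, 0.089]
tcp_rot: [[0.634, 0.773, -0.001], [0.773, -0.634, 0.001], [0.0, -0.001, -1.0]]
force: [-0.1, 0.8, -0.1]
opening: 0.153
grasp_force: 30.0
```

Request:
drive_tool --deltas "5 0 0 -40 0;5 0 0 -65 0;5 0 0 -78 0;5 0 0 -78 0;5 0 0 -78 0;24 0 0 -78 0;24 0 0 -78 0;24 0 0 -78 0;24 0 0 -78 0;24 0 0 -40 0;24 0 0 0 0;24 0 0 0 0"

```text
time_s: 10.5
position: [0.517, -0.208, 0.0941]
tcp_rot: [[0.633, 0.774, 0.009], [0.774, -0.633, -0.006], [0.001, 0.01, -1.0]]
force: [0.5, -0.2, -0.3]
opening: 0.276
grasp_force: 0.0
```

Request:
drive_tool --deltas "50 128 355 0 0.492;50 128 355 0 0.492;50 128 355 0 0.492;50 128 355 0 0.492;50 128 355 0 0.492;50 128 355 0 0.492;50 128 355 0 0.492;50 128 355 0 0.492;50 128 355 0 0.492;50 128 355 0 0.492;50 128 355 0 0.492"

```text
time_s: 11.6
position: [0.641, 0.1478, 0.0889]
tcp_rot: [[0.193, 0.981, -0.002], [0.981, -0.193, -0.001], [-0.001, -0.002, -1.0]]
force: [0.3, -0.3, -0.5]
opening: 0.574
grasp_force: 0.0
```

```bash
cat > chk.py <<'E'
from h import *
import sys
k=sys.argv[1]
for n in("top","side"):
    im=imaging.capture(n); cv2.imwrite(f"pics/{n}{k}.png",im[:,:,::-1])
a=cv2.imread(f"pics/top{k}.png")[150:240,300:400]; b=cv2.imread(f"pics/side{k}.png")[200:290,320:420]
cv2.imwrite(f"pics/c{k}.png",cv2.resize(np.hstack([a,b]),None,fx=4,fy=4,interpolation=cv2.INTER_CUBIC))
im=cv2.imread(f"pics/top{k}.png")[:,:,::-1].astype(int)
m=((im[:,:,2]-im[:,:,0]>20)&(im.max(2)<140)).astype(np.uint8); m[:150]=0;m[240:]=0;m[:,:300]=0;m[:,400:]=0
ex=np.array([np.cos(np.deg2rad(-129.2)),np.sin(np.deg2rad(-129.2))]); ey=np.array([-ex[1],ex[0]])
for c in cv2.findContours(m,0,2)[0]:
    if cv2.contourArea(c)<30: continue
    p=c.reshape(-1,2).mean(0); r=find('top',im,p,.015,m); d=r[0]-[514.9,-246.4]; print('case xy',round(d@ex,1),round(d@ey,1),np.round(r[1]),round(r[2],1))
print(bot.read_state()['position'])
E
python3 chk.py 5
```

```text
case xy -32.4 -24.7 [45. 12.] 50.7
case xy 32.0 27.8 [40. 23.] 51.6
[0.64136676 0.14740056 0.0893267 ]
```

View pics/c5.png

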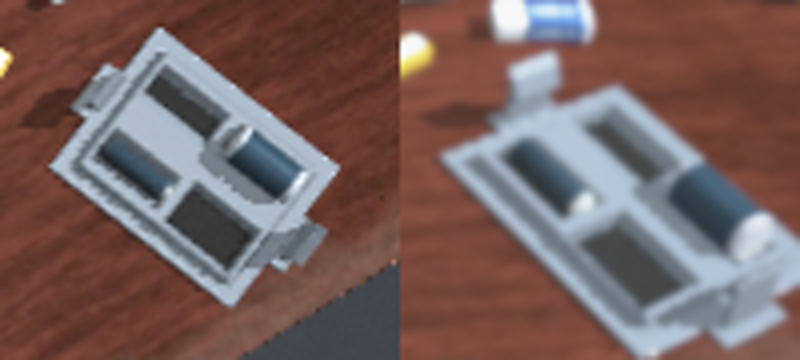

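The AA lies flat in the -y narrow bay, crop (138,167). Now the second AA.

Request:
drive_tool --deltas "50 0 0 -45 0;50 0 0 -75 0;50 0 0 -86 0;50 0 0 -86 0;5 0 0 -86 0;5 0 0 -86 0;5 0 0 -86 0;5 0 0 -86 0;5 0 0 -86 0;5 0 0 -86 0;5 0 0 -86 0;5 0 0 -86 0"

```text
time_s: 12.9
position: [0.6419, 0.149, 0.0038]
tcp_rot: [[0.192, 0.981, 0.0], [0.981, -0.192, 0.0], [0.0, 0.0, -1.0]]
force: [-0.6, 1.3, 1.9]
opening: 0.155
grasp_force: 30.0
```

Request:
drive_tool --deltas "5 0 0 40 0;5 0 0 86 0;5 -87 -388 86 -0.492;5 -87 -388 86 -0.492;5 -87 -388 86 -0.492;5 -87 -388 86 -0.492;5 -87 -388 86 -0.492;5 -87 -388 86 -0.492;5 -87 -388 86 -0.492;5 -87 -388 86 -0.492;5 -87 -388 86 -0.492;5 -87 -388 86 -0.492"

```text
time_s: 14.1
position: [0.5542, -0.2403, 0.0893]
tcp_rot: [[0.635, 0.772, -0.0], [0.772, -0.635, 0.001], [0.0, -0.001, -1.0]]
force: [0.2, 0.3, 0.0]
opening: 0.164
grasp_force: 30.0
```

Request:
drive_tool --deltas "5 0 0 -40 0;5 0 0 -65 0;5 0 0 -78 0;5 0 0 -78 0;5 0 0 -78 0;24 0 0 -78 0;24 0 0 -78 0;24 0 0 -78 0;24 0 0 -78 0;24 0 0 -40 0;24 0 0 0 0;24 0 0 0 0"

```text
time_s: 15.3
position: [0.5583, -0.2413, 0.0947]
tcp_rot: [[0.633, 0.774, 0.009], [0.774, -0.633, -0.006], [0.001, 0.011, -1.0]]
force: [0.9, -0.2, 0.6]
opening: 0.277
grasp_force: 0.0
```

Request:
drive_tool --deltas "60 130 307 0 1.64;60 130 307 0 1.64;60 130 307 0 1.64;60 130 307 0 1.64;60 130 307 0 1.64;60 130 307 0 1.64;60 130 307 0 1.64;60 130 307 0 1.64;60 130 307 0 1.64;60 130 307 0 1.64;60 130 307 0 1.64;60 130 307 0 1.64"

```text
time_s: 16.5
position: [0.6843, 0.068, 0.0888]
tcp_rot: [[-0.816, 0.578, -0.001], [0.578, 0.816, 0.0], [0.001, -0.001, -1.0]]
force: [-0.4, 0.9, -0.4]
opening: 0.689
grasp_force: 0.0
```

```bash
python3 chk.py 6
```

```text
case xy 31.4 19.2 [40. 14.] 51.7
case xy -33.2 -24.7 [44. 13.] 51.7
case xy -34.5 27.5 [45. 13.] 51.7
[0.68448203 0.06791538 0.08903101]
```

View pics/c6.png

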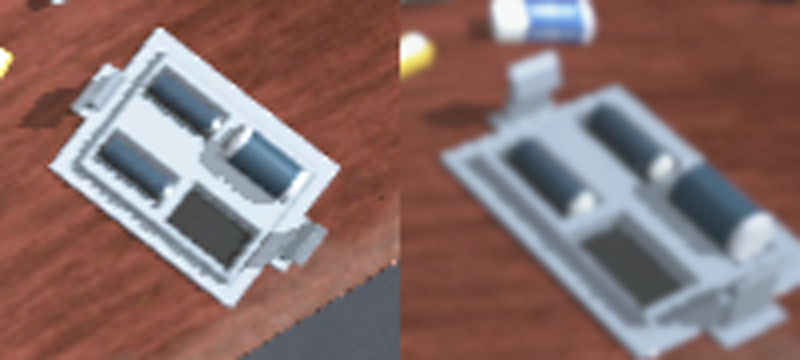

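Both AAs are seated at crop (138,167) and (186,102), and the C cell has not moved. Next, the nine-volt block.

Request:
drive_tool --deltas "60 0 0 -45 0;60 0 0 -75 0;60 0 0 -85 0;60 0 0 -85 0;15 0 0 -85 0;15 0 0 -85 0;15 0 0 -85 0;15 0 0 -85 0;15 0 0 -85 0;15 0 0 -85 0;15 0 0 -85 0;15 0 0 -85 0"

```text
time_s: 17.8
position: [0.6851, 0.068, 0.0051]
tcp_rot: [[-0.816, 0.578, 0.001], [0.578, 0.816, -0.0], [-0.0, 0.0, -1.0]]
force: [-0.9, 0.3, 3.1]
opening: 0.301
grasp_force: 30.0
```

Request:
drive_tool --deltas "15 0 0 85 0;15 -210 -321 85 -1.64;15 -210 -321 85 -1.64;15 -210 -321 85 -1.64;15 -210 -321 85 -1.64;15 -210 -321 85 -1.64;15 -210 -321 85 -1.64;15 -210 -321 85 -1.64;15 -210 -321 85 -1.64;15 -210 -321 85 -1.64;15 -210 -321 85 -1.64;15 -210 -321 85 -1.64"

```text
time_s: 19.0
position: [0.4744, -0.2536, 0.0893]
tcp_rot: [[0.638, 0.77, -0.0], [0.77, -0.638, 0.0], [0.0, -0.0, -1.0]]
force: [-0.5, -0.3, -0.5]
opening: 0.3
grasp_force: 30.0
```

Request:
drive_tool --deltas "15 0 0 -40 0;15 0 0 -65 0;15 0 0 -78 0;15 0 0 -78 0;15 0 0 -78 0;34 0 0 -78 0;34 0 0 -78 0;34 0 0 -78 0;34 0 0 -78 0;34 0 0 -40 0;34 0 0 0 0;34 0 0 0 0"

```text
time_s: 20.2
position: [0.4777, -0.2552, 0.0939]
tcp_rot: [[0.633, 0.774, 0.008], [0.775, -0.633, -0.006], [-0.0, 0.01, -1.0]]
force: [1.0, -0.7, 0.3]
opening: 0.392
grasp_force: 0.0
```

Request:
drive_tool --deltas "50 47 325 0 -0.04;50 47 325 0 -0.04;50 47 325 0 -0.04;50 47 325 0 -0.04;50 47 325 0 -0.04;50 47 325 0 -0.04;50 47 325 0 -0.04;50 47 325 0 -0.04;50 47 325 0 -0.04"

```text
time_s: 21.1
position: [0.5213, 0.0724, 0.089]
tcp_rot: [[0.662, 0.75, -0.001], [0.75, -0.662, -0.0], [-0.001, -0.0, -1.0]]
force: [0.1, -0.9, -0.3]
opening: 0.573
grasp_force: 0.0
```

```bash
python3 chk.py 7
```

```text
case xy 31.4 19.2 [40. 14.] 51.7
case xy -33.7 -24.7 [45. 13.] 51.7
case xy -34.5 27.5 [45. 13.] 51.7
[0.52150723 0.07098376 0.08920048]
```

View pics/c7.png

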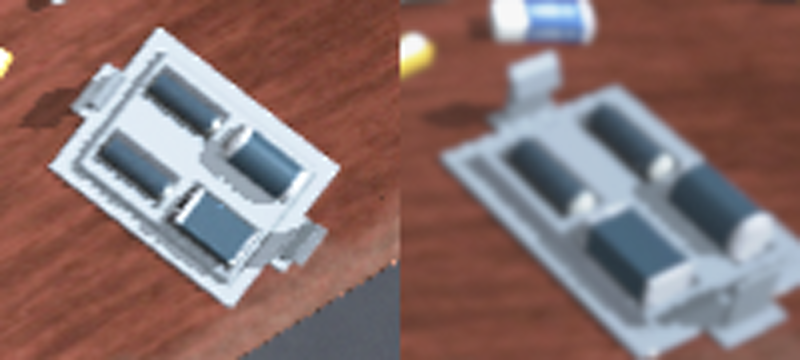

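All four batteries are seated, with the block at crop (212,228). Now I grip the lid bar.

Request:
drive_tool --deltas "50 0 0 -35 0;50 0 0 -52 0;50 0 0 -52 0;5 0 0 -52 0;5 0 0 -52 0;5 0 0 -52 0;5 0 0 -52 0;5 0 0 -52 0;5 0 0 -52 0;5 0 0 -52 0;5 0 0 -52 0"

```text
time_s: 22.3
position: [0.5219, 0.0721, 0.038]
tcp_rot: [[0.663, 0.749, 0.0], [0.749, -0.663, -0.0], [0.0, 0.0, -1.0]]
force: [-1.2, 0.4, 6.2]
opening: 0.16
grasp_force: 30.0
```

Request:
drive_tool --deltas "5 0 0 30 0;5 0 0 60 0;5 -1 -30 82 0.02;5 -2 -70 82 0.038;5 -3 -110 82 0.038;5 -4 -150 82 0.038;5 -5 -190 82 0.038;5 -6 -230 82 0.038;5 -7 -270 82 0.038;5 -7 -300 82 0.038;5 -7 -318 82 0.038;5 -7 -318 82 0.038"

```text
time_s: 23.5
position: [0.515, -0.2483, 0.1192]
tcp_rot: [[0.637, 0.771, 0.001], [0.771, -0.637, -0.001], [-0.0, 0.001, -1.0]]
force: [0.5, -0.6, -1.9]
opening: 0.157
grasp_force: 30.0
```

Request:
drive_tool --deltas "5 0 0 -30 0;5 0 0 -50 0;5 0 0 -60 0;5 0 0 -64 0;5 0 0 -67 0;5 0 0 -67 0;5 0 0 -67 0"

```text
time_s: 24.2
position: [0.5154, -0.2462, 0.0533]
tcp_rot: [[0.634, 0.773, 0.001], [0.773, -0.634, -0.001], [0.0, 0.002, -1.0]]
force: [-0.5, 1.1, 0.0]
opening: 0.158
grasp_force: 30.0
```

Run:
```python
from h import *
for n in("top","side"):
    im=imaging.capture(n); cv2.imwrite(f"pics/{n}8.png",im[:,:,::-1])
a=cv2.imread("pics/top8.png")[130:250,280:440]; b=cv2.imread("pics/side8.png")[190:310,310:470]
cv2.imwrite("pics/c8.png",cv2.resize(np.hstack([a,b]),None,fx=2.5,fy=2.5,interpolation=cv2.INTER_CUBIC))
s=bot.read_state();print(s['position'],s['tcp_rot'].round(3),s['force'],s['moment'])
```

```text
[ 0.51537412 -0.2463291   0.05325974] [[ 0.634  0.773  0.001]
 [ 0.773 -0.634 -0.001]
 [ 0.     0.002 -1.   ]] [-0.25978546  0.42206641  2.09177207] [0.20765751 0.0561798  0.07609756]
```

View pics/c8.png

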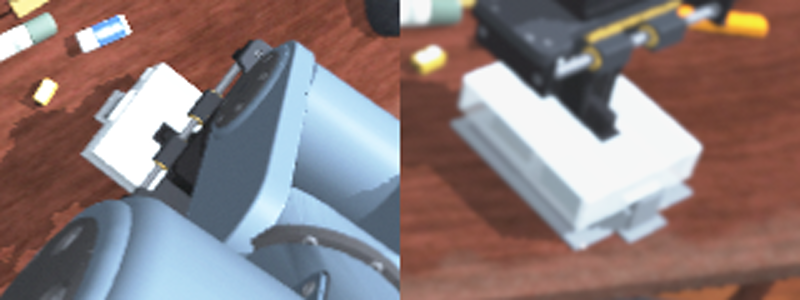

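The lid sits squarely above the case, just touching the catches. Now I press.

Request:
drive_tool --deltas "5 0 0 -3 0;5 0 0 -5 0;5 0 0 -7 0;5 0 0 -9 0;5 0 0 -11 0;5 0 0 -12 0;5 0 0 -13 0;5 0 0 -13 0;5 0 0 -13 0;5 0 0 -13 0"

```text
time_s: 25.3
position: [0.5166, -0.2462, 0.0407]
tcp_rot: [[0.635, 0.773, 0.004], [0.773, -0.635, -0.001], [0.001, 0.003, -1.0]]
force: [2.1, 2.4, 8.3]
opening: 0.16
grasp_force: 30.0
```

Request:
drive_tool --deltas "5 0 0 -1 0;5 0 0 -2 0;5 0 0 -2 0;5 0 0 -2 0"

```text
time_s: 25.7
position: [0.5166, -0.2462, 0.0406]
tcp_rot: [[0.635, 0.773, 0.004], [0.773, -0.635, -0.001], [0.001, 0.004, -1.0]]
force: [-0.5, 4.3, 21.3]
opening: 0.162
grasp_force: 30.0
```

Solid stop at 21 N, so it is home. I release and back off.

Request:
drive_tool --deltas "5 0 0 1 0;30 0 0 1 0;30 0 0 1 0;30 0 0 1 0;30 0 0 1 0;30 0 0 1 0;30 0 0 40 0;30 0 0 90 0;30 0 100 140 0;30 0 200 140 0;30 0 300 140 0;30 0 300 140 0"

```text
time_s: 26.9
position: [0.5146, -0.051, 0.1683]
tcp_rot: [[0.635, 0.772, 0.001], [0.772, -0.635, -0.0], [0.0, 0.001, -1.0]]
force: [1.0, 0.2, -0.2]
opening: 0.344
grasp_force: 0.0
```

Request:
drive_tool --deltas "30 0 150 0 0;30 0 150 0 0;30 0 150 0 0;30 0 150 0 0;30 0 150 0 0"

```text
time_s: 27.4
position: [0.5145, 0.0986, 0.1676]
tcp_rot: [[0.632, 0.775, -0.0], [0.775, -0.632, -0.0], [-0.0, 0.0, -1.0]]
force: [-0.7, -0.7, -0.9]
opening: 0.344
grasp_force: 0.0
```

Run:
```python
from h import *
for n in("top","side"):
    im=imaging.capture(n); cv2.imwrite(f"pics/{n}9.png",im[:,:,::-1])
a=cv2.imread("pics/top9.png")[120:240,260:420]; b=cv2.imread("pics/side9.png")[180:300,290:450]
cv2.imwrite("pics/c9.png",cv2.resize(np.hstack([a,b]),None,fx=2.5,fy=2.5,interpolation=cv2.INTER_CUBIC))
t=cv2.imread("pics/top9.png")[:,:,::-1]
print(bot.read_state()['position'])
m=(t.max(2)<95).astype(np.uint8)
print('bar',find('top',t,(349,191),.053,m))
for k,q,z in(('glue',(440,232),.013),('eraser',(502,224),.007),('usb',(255,251),.005)): print(k,find('top',t,np.array(q)*.64,z))
```

```text
[0.51489256 0.09662829 0.16765456]
bar (array([ 517.9574585 , -241.91444397]), (65.01260375976562, 18.660110473632812), 50.678443908691406)
glue (array([635.83557129, -84.16335297]), (89.27606201171875, 24.339561462402344), -64.6181526184082)
eraser (array([ 642.29400635, -175.88961792]), (53.83766555786133, 23.980558395385742), -68.02041244506836)
usb (array([342.91110229, 272.48913574]), (691.2462158203125, 365.5550842285156), -14.647567749023438)
```

View pics/c9.png

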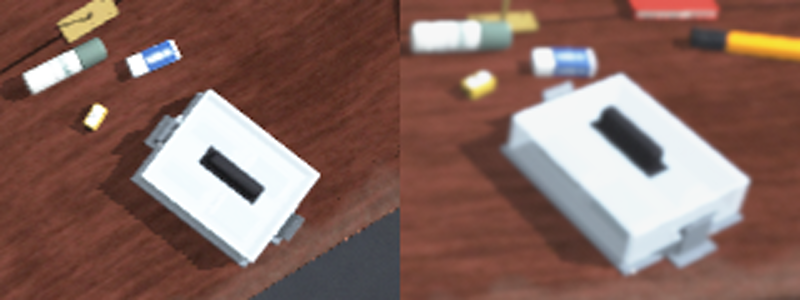

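The lid sits flush on the flange with both catches over it, and the glue stick and eraser have not moved. I'm handing in.

```bash
python3 -c "
from rig import bot
print(bot.hand_in())"
```

```text
the job is handed in; nothing more can be done
None
```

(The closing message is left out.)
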